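Pack the staining caddy

TASK

Pack the staining caddy: stand each of the three dropper bottles (the ones with pointed nozzles) upright in the round well of its own size, large in large, medium in medium, small in small, and lay the slide box flat in the rectangular bay. Set everything down on the caddy's floor rather than dropping it, and leave the two flat-capped bottles where they stand.

Things in the scene. Friction and masses are not known exactly. Their poses are not given: they have to be found in the camera images.
- dropper_large_c (a point): The large dropper bottle: amber glass with a paper label, standing upright and loose; it has a narrow white collar with a long pointed white nozzle on top. Round body 50 mm across and straight for the lowest 66 mm, 94 mm tall to the tip of the nozzle. The point is on its axis, half-way up, 47 mm above its base; z is up its axis.
- dropper_medium_c (a point): The medium dropper bottle: amber glass with a paper label, standing upright and loose; it has a narrow white collar with a long pointed white nozzle on top. Round body 38 mm across and straight for the lowest 56 mm, 84 mm tall to the tip of the nozzle. The point is on its axis, half-way up, 42 mm above its base; z is up its axis.
- dropper_small_c (a point): The small dropper bottle: amber glass with a paper label, standing upright and loose; it has a narrow white collar with a long pointed white nozzle on top. Round body 28 mm across and straight for the lowest 46 mm, 72 mm tall to the tip of the nozzle. The point is on its axis, half-way up, 36 mm above its base; z is up its axis.
- slide_box_c (a point): The slide box: a loose, closed white plastic box with a grey lid, lying flat, 80 mm long (its x) by 36 mm wide (its y) by 46 mm tall (its z, up). The point is its centre, 23 mm above its underside. To set it in its bay with the fingers clear of the rims, hold it across its width in its upper half.
- screw_large_c (a point): A look-alike that does not belong: amber glass with the same label and body as the large dropper bottle (50 mm across) but with a broad flat white screw cap and no nozzle, 88 mm tall, loose, upright. The point is on its axis, half-way up.
- screw_medium_c (a point): A look-alike that does not belong: amber glass with the same label and body as the medium dropper bottle (38 mm across) but with a broad flat white screw cap and no nozzle, 77 mm tall, loose, upright. The point is on its axis, half-way up.
- well_large_c (a point): The large round well of the caddy, for the large dropper bottle: a fixed white ring 66 mm across inside, wall 4 mm thick, 12 mm tall. The point is at its centre on the floor where the bottle will stand, 5 mm above the bench; z is up. The caddy: a fixed square grey tray, 236 mm a side, rim 16 mm above the bench; wells and bay fill its quarters, 115 mm apart, in changing order.
- well_medium_c (a point): The medium round well of the caddy, for the medium dropper bottle: a fixed white ring 54 mm across inside, wall 4 mm thick, 12 mm tall. The point is at its centre on the floor where the bottle will stand, 5 mm above the bench; z is up.
- well_small_c (a point): The small round well of the caddy, for the small dropper bottle: a fixed white ring 44 mm across inside, wall 4 mm thick, 12 mm tall. The point is at its centre on the floor where the bottle will stand, 5 mm above the bench; z is up.
- bay_c (a point): The rectangular bay of the caddy, for the slide box: a white frame 96 mm (its x) by 52 mm (its y) inside, walls 3 mm thick and 8 mm tall, fixed on the floor of the caddy. The point is at the centre of the bay on the floor the box will lie on, 5 mm above the bench; z is up.
Not all that is in view belongs to the job. Leave any green look-alike of the part that bears dropper_large_c alone.

How it is judged (in metres and radians):
At the end, for the whole second after the job is handed in: Each dropper bottle stands upright (within 7 degrees) on the caddy floor in the well of its own size, within 12 mm of its centre; the slide box lies flat in the bay, within 14 mm of its centre; all four are let go and at rest; both flat-capped bottles are within 25 mm of where they began (horizontal distance between dropper_large_c and well_large_c below 0.012 m and z of dropper_large_c in the frame of well_large_c below 0.051 m and angle between each of dropper_large_c, dropper_medium_c, dropper_small_c, slide_box_c's own z axis and vertical below 0.12 rad and linear speed of each of dropper_large, dropper_medium, dropper_small, slide_box below 0.02 m/s and contact force between each of dropper_large, dropper_medium, dropper_small, slide_box and the fingers below 0.05 N and horizontal distance between dropper_medium_c and well_medium_c below 0.012 m and z of dropper_medium_c in the frame of well_medium_c below 0.046 m and horizontal distance between dropper_small_c and well_small_c below 0.012 m and z of dropper_small_c in the frame of well_small_c below 0.04 m and horizontal distance between slide_box_c and bay_c below 0.014 m and z of slide_box_c in the frame of bay_c below 0.027 m and distance of each of screw_large_c, screw_medium_c from where it was at the start of the episode below 0.025 m); the robot touches nothing.
It fails at once if the large screw-capped bottle is shifted by more than 25 mm, lifted or knocked over (distance of screw_large_c from where it was at the start of the episode above 0.025 m).
It fails at once if the medium screw-capped bottle is shifted by more than 25 mm, lifted or knocked over (distance of screw_medium_c from where it was at the start of the episode above 0.025 m).
It fails at once if a dropper bottle or the slide box is dropped: out of the fingers with its base more than 35 mm above the bench ((height (world z) of dropper_large_c above 0.082 m and contact force between dropper_large and the fingers below 0.02 N) or (height (world z) of dropper_medium_c above 0.077 m and contact force between dropper_medium and the fingers below 0.02 N) or (height (world z) of dropper_small_c above 0.071 m and contact force between dropper_small and the fingers below 0.02 N) or (height (world z) of slide_box_c above 0.058 m and contact force between slide_box and the fingers below 0.02 N)).
It also fails if it takes over 106 s, if anything falls off the work surface, if the arm or the gripper's body presses on something with over 40 N, if the wrist force passes 120 N, or if a joint passes its speed limit or range.

ROBOT

A 6-joint arm with a two-finger parallel gripper is mounted at the origin on the work surface. World frame = base frame: x ahead of the robot, y to its left, z up, the work surface at z = 0. Lengths are in mm, angles in degrees, forces in N, time in s.
With the tool pointing down it reaches from about 375 to 925 mm from the base axis. Payload 5.7 kg.
Tool frame: the origin (TCP) lies midway between the tips of the shut fingers; the grasp point (between the pads) lies 19 mm behind it (r.grasp_offset is the distance from the TCP to the grasp point, in mm); x points along the fingers, y is the direction in which the jaws open and shut, and the axes are right-handed (so a half turn about x gives the same grasp; the last joint's range is limited). The gripper opens to 88 mm and grips with 3 to 60 N. Pads are 20 mm wide; open, the fingers measure 115 mm over their backs; the gripper's body (75 mm by 178 mm) begins 61 mm behind the grasp point.
Start: joints at [62.962, 20.558, 86.54, -0, 72.909, -6.595], TCP at [209.557, 562.181, 222.623] pointing down, gripper open.
Joint ranges: [-170.27, 170.27], [-57.76, 135], [12.27, 136.19], [-55.21, 235.2], [11.17, 155.16], [-170.74, 170.74]. Speed limits (degrees/s): [136.94, 136.94, 180, 180, 180, 180].

INTERFACE

Orientations are given as a 3x3 rotation matrix whose columns are the frame's x, y, z axes.
In Python, from station import r gives the robot as it stands.
- The arm moves only by the tool play_rows, never from a script. Its argument "commands" is a list of rows, each a list of 3 entries, a list of its own where there are three numbers: the shift along the tool's x, y, z in cm, then the turn, a rotation vector about the tool's x, y, z in rad, then the closure, from -1 (fully open) to 1 (shut), so that 0 is half open. A call has 1 to 12 rows; each row is the pose to reach, as a shift and turn from the pose commanded when the call began, along the tool's axes at that moment; what a row does not reach only later rows make up. A row lasts 1/12 s, in which the tool goes at most 41.7 mm and 7.16 degrees, less where a joint would pass 70% of its speed; a pose out of reach is approached as far as the arm can. A call with a gripper value outside its range is refused whole. The fingers move at their own pace and stop on an object; "newtons" is the grip in N (left out, the last holds). Time passes only in rows, so rows that repeat a pose let the fingers close. It gives the time, the measured TCP pose, the force and the opening at its end, in the units of the state.
- r.state(): the state, without advancing time (a new reading comes with each control period).
- r.get_image(name): name is "scene" or "top"; returns a dict with "frame" (480x640x3 uint8, red, green, blue), "fov_y" (degrees; the focal length in pixels is half the picture's height over the tangent of half this angle, whatever the lens; pixels are square), "cx", "cy" (the principal point, pixels), "R" (3x3) and "t" (3): a world point X has camera coordinates R X + t. Camera axes: x right, y down, z forward; pixel columns grow to the right and rows downward; lengths in mm; the calibration is good to about 2 mm. A picture is of the moment at which its call begins. There is no depth.
- r.close_job(): hands the job in, once; it reports no verdict.
The state is a dict: "time_s": time; "qpos": joint angles; "dq": joint speeds; "joint_efforts": joint torques, N m; "tcp_pos": TCP position; "eef_rot": TCP orientation; "ft_force": force on the tool from outside, world axes, zero at the start; "moment": the same for the moment, N m; "gripper_width": finger opening in mm.
Only numpy, scipy, OpenCV 4.12 (cv2) and the standard library are available. Lean on these libraries where they do the work, as an engineer would, in place of code of your own. Each camera call takes 0.05 s, during which the arm holds its last target. There are 200 camera calls.

## Working session

There is one attempt and no reset: what is moved stays moved. The work goes in short steps, Python scripts to look and compute and a tool call to move; the robot and the scene stay as the last step left them, time stands still between calls to the robot, and variables do not carry over. Pictures are saved under pics/ and viewed, on a budget of 14 in all, crops included, one or two more only if the job needs it, and the job is handed in when it is done.

Besides the shell and the picture viewer there is one more tool, called after "Emit:" by a JSON object that holds its "fn" and its "kwargs". play_rows: Moves the arm, as the interface text tells. Its arguments: {"type":"object","properties":{"commands":{"type":"array"},"newtons":{"type":"number"}},"required":["commands"]}

```bash
mkdir -p pics
python3 - <<'E'
from station import r
import cv2,numpy as np
for n in("scene","top"):
    d=r.get_image(n); cv2.imwrite(f"pics/{n}0.png",d["frame"][:,:,::-1])
    print(n,d["fov_y"],d["cx"],d["cy"],np.round(d["R"],4).tolist(),np.round(d["t"],1), "cam",np.round(-np.array(d["R"]).T@d["t"]))
s=r.state();print({k:np.round(s[k],3).tolist() for k in s})
E
```

```text
scene 46.809625401643785 324.68900051069926 239.160812315593 [[-0.8369, 0.5474, 0.0038], [0.4563, 0.7014, -0.5476], [-0.3024, -0.4565, -0.8367]] [ 505.8 -161.9 1327.8] cam [ 899.  443. 1020.]
top 47.33717742586626 320.08731980580075 244.54051896691698 [[0.0089, -1.0, -0.004], [-0.9915, -0.0083, -0.1298], [0.1297, 0.0051, -0.9915]] [ -64.1  572.1 1213.5] cam [ 410.  -66. 1277.]
{'time_s': 0.1, 'qpos': [62.962, 20.594, 86.592, -0.0, 72.91, -6.596], 'dq': [-0.063, 0.015, -0.096, 0.005, 0.069, 0.088], 'joint_efforts': [-0.0, -51.636, -27.141, 0.068, 0.028, -0.0], 'tcp_pos': [209.293, 561.639, 221.896], 'eef_rot': [[-0.001, 0.349, 0.937], [-0.001, 0.937, -0.349], [-1.0, -0.002, -0.0]], 'ft_force': [-0.341, 0.118, -0.576], 'moment': [-0.0, 0.023, 0.071], 'gripper_width': 88.063}
```

View pics/scene0.png

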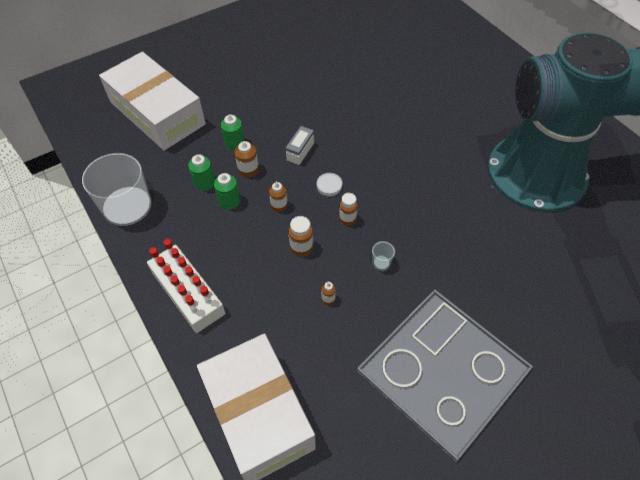

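View pics/top0.png

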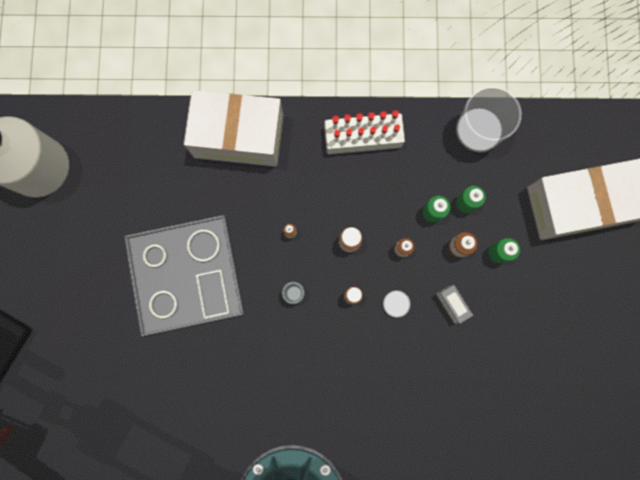

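Run:
```python
import cv2
t=cv2.imread("pics/top0.png");s=cv2.imread("pics/scene0.png")
def crop(im,x,y,w,h,k,name):
    c=cv2.resize(im[y:y+h,x:x+w],None,fx=k,fy=k,interpolation=cv2.INTER_CUBIC)
    for i in range(0,w,20): cv2.putText(c,str(x+i),(i*k,9),0,.33,(0,255,255)); cv2.line(c,(i*k,0),(i*k,h*k),(90,90,0),1)
    for i in range(0,h,20): cv2.putText(c,str(y+i),(0,i*k+9),0,.33,(0,255,255)); cv2.line(c,(0,i*k),(w*k,i*k),(90,90,0),1)
    cv2.imwrite(name,c)
crop(t,120,210,130,130,6-2,"pics/tc.png")
crop(t,275,185,260,145,3,"pics/tb.png")
crop(s,220,120,190,190,4-1,"pics/sb.png")
```

```text
(no output)
```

View pics/tc.png

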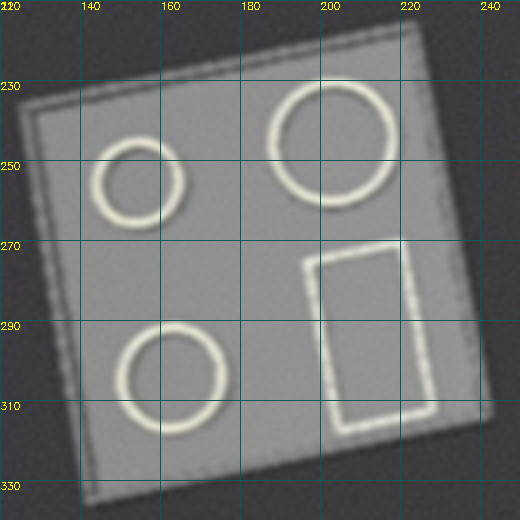

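View pics/tb.png

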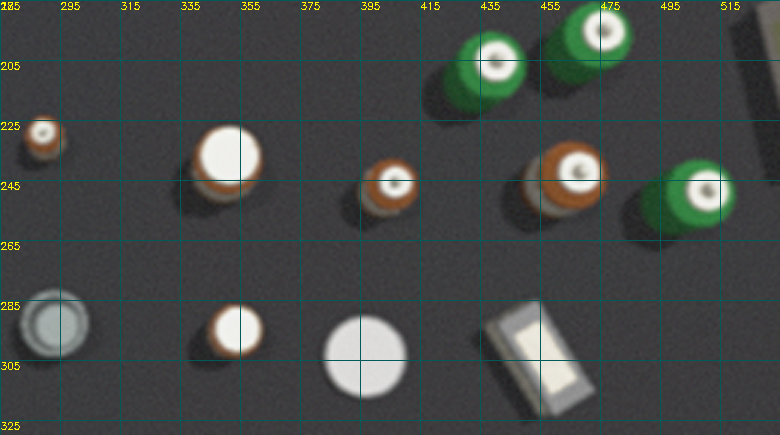

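View pics/sb.png

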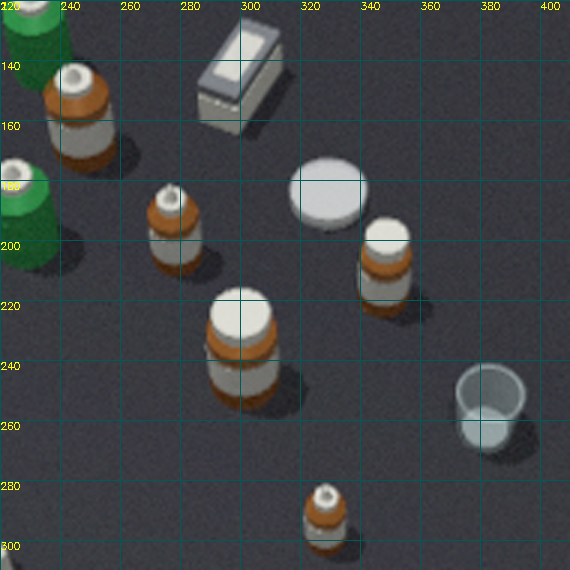

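```bash
cat > h.py <<'E'
import numpy as np,cv2
from station import r
def cam(d): f=240/np.tan(np.radians(d["fov_y"]/2)); return np.array([[f,0,d["cx"]],[0,f,d["cy"]],[0,0,1]]),np.array(d["R"]),np.array(d["t"])
def px2w(c,p,z):
    K,R,t=c; v=R.T@np.linalg.inv(K)@[p[0],p[1],1]; o=-R.T@t; return (o+v*(z-o[2])/v[2])
def proj(c,X):
    K,R,t=c; q=K@(R@np.array(X,float)+t); return q[:2]/q[2]
def cr(p,x,y,k): return ((p[0]+.5)/k-.5+x,(p[1]+.5)/k-.5+y)
E
python3 - <<'E'
from h import *
T=cam(r.get_image("top"));S=cam(r.get_image("scene"))
tb=lambda *p:cr(p,275,185,3); tc=lambda *p:cr(p,120,210,4); sb=lambda *p:cr(p,220,120,3)
for n,a,b,z in [("small",tb(42,131),sb(326,492),72),("med",tb(395,181),sb(171,190),84),("large",tb(578,171),sb(74,75),94),("box",tb(546,356),sb(241,58),46),
 ("screwL",tb(230,155),sb(241,313),88),("screwM",tb(236,330),sb(387,238),77)]:
    P=[T[0]@np.c_[T[1],T[2]],S[0]@np.c_[S[1],S[2]]]
    X=cv2.triangulatePoints(P[0],P[1],np.array(a),np.array(b))[:,0];X=X[:3]/X[3]
    print(n,px2w(T,a,z).round(1),px2w(S,b,z).round(1),"tri",X.round(1))
w=lambda p,z:px2w(T,p,z)
for n,p,z in [("wL",tc(332,143),17),("wS",tc(138,182),17),("wM",tc(172,378),17),("bay",tc(371,336),13)]: print(n,w(p,z).round(1))
C=[w(tc(*p),16) for p in [(22,104),(416,24),(492,416),(90,504)]]
print("caddy",np.mean(C,0).round(1),[round(np.linalg.norm(C[i]-C[i-1]),1) for i in range(4)],[np.degrees(np.arctan2(*(C[(i+1)%4]-C[i])[1::-1])).round(1) for i in range(4)])
B=[w(tb(*p),46) for p in [(487,322),(537,299),(596,388),(552,416)]]
Bs=[px2w(S,sb(*p),46) for p in [(199,84),(242,18),(282,35),(240,98)]]
for B in(B,Bs): print("box",[np.round(b[:2],1) for b in B],[(round(np.linalg.norm(B[(i+1)%4]-B[i]),1),np.degrees(np.arctan2(*(B[(i+1)%4]-B[i])[1::-1])).round(1)) for i in range(4)])
E
```

```text
small [603.9  11.   72. ] [606.6  15.7  72. ] tri [604.7  11.9  64.5]
med [ 567.1 -248.8   84. ] [ 567.9 -246.1   84. ] tri [ 567.1 -249.    80.6]
large [ 574.2 -380.2   94. ] [ 576.3 -373.3   94. ] tri [ 574.3 -381.5   85.8]
box [ 441.6 -365.5   46. ] [ 439.8 -359.4   46. ] tri [ 439.7 -364.7   42. ]
screwL [ 584.7 -127.8   88. ] [ 583.8 -124.5   88. ] tri [ 583.9 -127.    85.6]
screwM [ 457.6 -133.    77. ] [ 458.7 -129.8   77. ] tri [ 457.3 -132.7   72.9]
wL [571.  213.7  17. ]
wS [547.3 325.4  17. ]
wM [434.5 300.5  17. ]
bay [459.7 188.   13. ]
caddy [502.9 255.9  16. ] [np.float64(235.3), np.float64(233.5), np.float64(232.7), np.float64(233.3)] [np.float64(-77.8), np.float64(-167.4), np.float64(102.8), np.float64(12.6)]
box [array([ 466.4, -322.1]), array([ 483.9, -359.8]), array([ 418.2, -402.1]), array([ 397.4, -368.9])] [(np.float64(41.6), np.float64(-65.1)), (np.float64(78.1), np.float64(-147.2)), (np.float64(39.2), np.float64(122.2)), (np.float64(83.4), np.float64(34.1))]
box [array([ 482. , -353.9]), array([ 416. , -396.3]), array([ 399. , -362.8]), array([ 462.7, -323.9])] [(np.float64(78.4), np.float64(-147.3)), (np.float64(37.5), np.float64(116.9)), (np.float64(74.6), np.float64(31.4)), (np.float64(35.6), np.float64(-57.2))]
```

```bash
cat >> h.py <<'E'
from scipy.spatial.transform import Rotation as Ro
def mv(*targets):
    s=r.state(); R=np.array(s["eef_rot"]); p=np.array(s["tcp_pos"])
    print("t",round(s["time_s"],2),"tcp",p.round(1),"w",round(s["gripper_width"],1),"F",np.round(s["ft_force"],1),"yaw",np.degrees(np.arctan2(R[1,1],R[0,1])).round(1))
    for x,y,z,yaw in targets:
        a=np.radians(yaw); Y=np.array([np.cos(a),np.sin(a),0]);X=np.array([0,0,-1.]);D=np.c_[X,Y,np.cross(X,Y)]
        print("shift",(R.T@(np.array([x,y,z])-p)/10).round(2),"rot",Ro.from_matrix(R.T@D).as_rotvec().round(3))
E
python3 -c "
from h import *
mv((604.5,12,120,57.5),(604.5,12,20,57.5))"
```

```text
t 0.2 tcp [209.4 561.8 222.1] w 87.6 F [-0.5  0.2  0.1] yaw 69.6
shift [ 10.25 -37.71  56.23] rot [ 0.21  -0.     0.001]
shift [ 20.25 -37.7   56.23] rot [ 0.21  -0.     0.001]
```

Emit:
{"fn": "play_rows", "kwargs": {"commands": [[[1,-3,4],[0.02,0,0],-1],[[2,-6,9],[0.05,0,0],-1],[[3,-9,14],[0.08,0,0],-1],[[4,-12,18],[0.1,0,0],-1],[[5,-15,22],[0.12,0,0],-1],[[6,-18,27],[0.14,0,0],-1],[[7,-21,31],[0.16,0,0],-1],[[7,-24,35],[0.18,0,0],-1],[[8,-26,39],[0.2,0,0],-1],[[8,-28,42],[0.21,0,0],-1],[[8,-30,45],[0.21,0,0],-1],[[8,-32,48],[0.21,0,0],-1]]}}

```text
time_s: 1.2
tcp_pos: [498.9, 159.9, 147.1]
eef_rot: [[-0.001, 0.537, 0.843], [-0.0, 0.843, -0.537], [-1.0, -0.0, -0.0]]
ft_force: [-0.0, -0.3, 0.0]
gripper_width: 87.5
```

```bash
python3 -c "
from h import *
mv((604.5,12,110,57.5),(604.5,12,20,57.5))"
```

```text
t 1.2 tcp [498.9 159.9 147.1] w 87.5 F [-0.  -0.3  0. ] yaw 57.5
shift [ 3.7  -6.8  16.85] rot [ 0. -0.  0.]
shift [12.7  -6.8  16.85] rot [ 0. -0.  0.]
```

Emit:
{"fn": "play_rows", "kwargs": {"commands": [[[0,0,0],[0,0,0],-1],[[0,0,0],[0,0,0],-1],[[0,0,0],[0,0,0],-1]]}}

```text
time_s: 1.45
tcp_pos: [497.7, 161.8, 147.2]
eef_rot: [[-0.001, 0.538, 0.843], [0.0, 0.843, -0.538], [-1.0, -0.001, -0.001]]
ft_force: [0.1, 0.7, -0.1]
gripper_width: 87.7
```

```bash
python3 -c "
from h import *
mv((604.5,12,110,57.5),(604.5,12,20,57.5))"
```

```text
t 1.45 tcp [497.7 161.8 147.2] w 87.7 F [ 0.1  0.7 -0.1] yaw 57.5
shift [ 3.7  -6.88 17.07] rot [-0.001 -0.001  0.001]
shift [12.7  -6.88 17.08] rot [-0.001 -0.001  0.001]
```

Emit:
{"fn": "play_rows", "kwargs": {"commands": [[[1.0,-2,4],[0,0,0],-1],[[2.5,-4,8],[0,0,0],-1],[[3.7,-5.5,12.5],[0,0,0],-1],[[3.7,-6.5,15.5],[0,0,0],-1],[[3.7,-6.9,17.1],[0,0,0],-1],[[3.7,-6.9,17.1],[0,0,0],-1],[[6.5,-6.9,17.1],[0,0,0],-1],[[9,-6.9,17.1],[0,0,0],-1],[[11,-6.9,17.1],[0,0,0],-1],[[12.3,-6.9,17.1],[0,0,0],-1],[[12.7,-6.9,17.1],[0,0,0],-1],[[12.7,-6.9,17.1],[0,0,0],-1]]}}

```text
time_s: 2.45
tcp_pos: [603.6, 13.9, 19.6]
eef_rot: [[-0.003, 0.535, 0.845], [0.0, 0.845, -0.535], [-1.0, -0.001, -0.003]]
ft_force: [0.5, 0.0, 0.0]
gripper_width: 88.1
```

Run:
```python
from h import *
mv((604.5,12,20,57.5))
a=r.get_image("scene");b=r.get_image("top")
for n,d in(("scene",a),("top",b)):
    c=cam(d); u,v=proj(c,(604.5,12,60)).astype(int); print(n,u,v)
    im=d["frame"][v-50:v+50,u-50:u+50,::-1]; cv2.imwrite(f"pics/_{n}.png",cv2.resize(im,None,fx=4,fy=4,interpolation=cv2.INTER_CUBIC))
cv2.imwrite("pics/g1.png",np.hstack([cv2.imread("pics/_scene.png"),cv2.imread("pics/_top.png")]))
```

```text
t 2.45 tcp [603.6  13.9  19.6] w 88.1 F [0.5 0.  0. ] yaw 57.7
shift [-0.04 -0.12  0.18] rot [ 0.003 -0.003  0.001]
scene 328 284
top 288 228
```

View pics/g1.png

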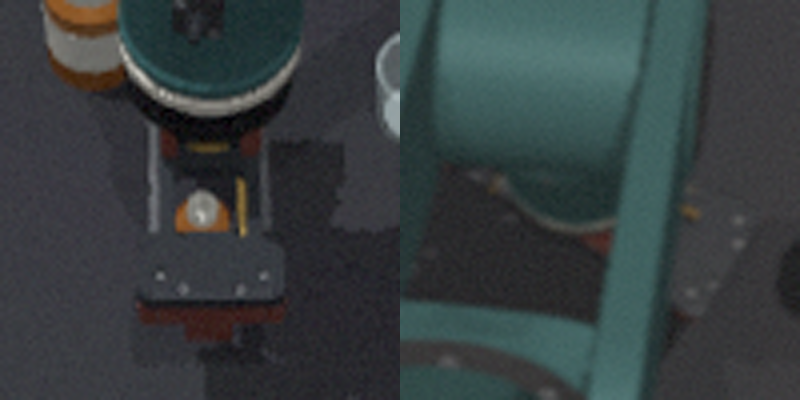

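Emit:
{"fn": "play_rows", "kwargs": {"commands": [[[0,-0.1,0.1],[0,0,0],0],[[0,-0.1,0.1],[0,0,0],0.4],[[0,-0.1,0.1],[0,0,0],1],[[0,-0.1,0.1],[0,0,0],1],[[0,-0.1,0.1],[0,0,0],1],[[0,-0.1,0.1],[0,0,0],1],[[0,-0.1,0.1],[0,0,0],1],[[0,-0.1,0.1],[0,0,0],1],[[0,-0.1,0.1],[0,0,0],1],[[0,-0.1,0.1],[0,0,0],1]], "newtons": 20}}

```text
time_s: 3.38
tcp_pos: [605.8, 10.4, 20.4]
eef_rot: [[-0.0, 0.537, 0.844], [-0.0, 0.844, -0.537], [-1.0, -0.0, -0.0]]
ft_force: [-0.0, 1.1, 0.0]
gripper_width: 27.3
```

```bash
python3 -c "
from h import *
mv((603.5,12,130,57.5),(546.7,325,110,57.5),(546.7,325,27,57.5))"
```

```text
t 3.38 tcp [605.8  10.4  20.4] w 27.3 F [-0.   1.1  0. ] yaw 57.5
shift [-1.096e+01  1.000e-02 -2.800e-01] rot [ 0. -0.  0.]
shift [ -8.96  23.37 -21.88] rot [ 0. -0.  0.]
shift [ -0.66  23.37 -21.88] rot [ 0. -0.  0.]
```

Emit:
{"fn": "play_rows", "kwargs": {"commands": [[[-1,0,0],[0,0,0],1],[[-3,0,0],[0,0,0],1],[[-6,0,0],[0,0,0],1],[[-8.5,1,-1],[0,0,0],1],[[-9.5,3.5,-3.3],[0,0,0],1],[[-9.5,6.3,-6],[0,0,0],1],[[-9.5,9,-8.5],[0,0,0],1],[[-9.5,11.5,-11],[0,0,0],1],[[-9.5,14.5,-13.5],[0,0,0],1],[[-9.5,17.5,-16.5],[0,0,0],1],[[-9.5,20,-18.7],[0,0,0],1],[[-9,22,-20.5],[0,0,0],1]]}}

```text
time_s: 4.38
tcp_pos: [550.8, 309.3, 112.2]
eef_rot: [[0.002, 0.536, 0.844], [0.001, 0.844, -0.536], [-1.0, 0.002, 0.001]]
ft_force: [0.5, -0.5, -0.3]
gripper_width: 27.1
```

Run:
```python
from h import *
mv((546.7,325,110,57.5),(546.7,325,26.5,57.5))
a=r.get_image("scene")
c=cam(a); u,v=proj(c,(546.7,325,60)).astype(int); print(u,v)
cv2.imwrite("pics/g2.png",cv2.resize(a["frame"][v-60:v+70,u-70:u+70,::-1],None,fx=4,fy=4,interpolation=cv2.INTER_CUBIC))
```

```text
t 4.38 tcp [550.8 309.3 112.2] w 27.1 F [ 0.5 -0.5 -0.3] yaw 57.6
shift [ 0.22  1.11 -1.19] rot [ 0.002  0.001 -0.002]
shift [ 8.57  1.09 -1.2 ] rot [ 0.002  0.001 -0.002]
454 401
```

View pics/g2.png

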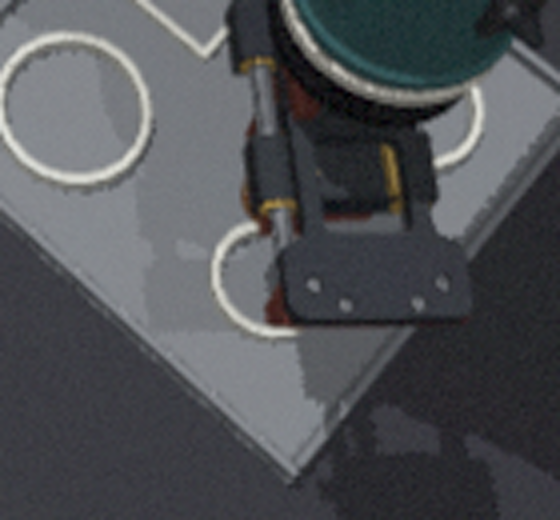

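Emit:
{"fn": "play_rows", "kwargs": {"commands": [[[0,0.7,-0.8],[0,0,0],1],[[0,1.1,-1.2],[0,0,0],1],[[0.2,1.1,-1.2],[0,0,0],1],[[1,1.1,-1.2],[0,0,0],1],[[2.5,1.1,-1.2],[0,0,0],1],[[3.8,1.1,-1.2],[0,0,0],1],[[4.5,1.1,-1.2],[0,0,0],1],[[4.7,1.1,-1.2],[0,0,0],1],[[4.7,1.1,-1.2],[0,0,0],1],[[4.7,1.1,-1.2],[0,0,0],1]]}}

```text
time_s: 5.27
tcp_pos: [547.2, 321.4, 63.7]
eef_rot: [[0.0, 0.537, 0.843], [-0.0, 0.843, -0.537], [-1.0, 0.0, 0.0]]
ft_force: [-0.1, 0.7, 0.3]
gripper_width: 27.6
```

Run:
```python
from h import *
mv((546.7,325,40,57.5),(546.7,325,26,57.5))
```

```text
t 5.27 tcp [547.2 321.4  63.7] w 27.6 F [-0.1  0.7  0.3] yaw 57.5
shift [ 2.37  0.27 -0.24] rot [-0.  0. -0.]
shift [ 3.77  0.27 -0.24] rot [-0.  0. -0.]
```

Emit:
{"fn": "play_rows", "kwargs": {"commands": [[[0.5,0.2,-0.2],[0,0,0],1],[[1.5,0.3,-0.2],[0,0,0],1],[[2.5,0.3,-0.2],[0,0,0],1],[[3.2,0.3,-0.2],[0,0,0],1],[[3.6,0.3,-0.2],[0,0,0],1],[[3.8,0.3,-0.2],[0,0,0],1],[[3.8,0.3,-0.2],[0,0,0],1],[[3.8,0.3,-0.2],[0,0,0],1]]}}

```text
time_s: 5.93
tcp_pos: [546.4, 325.3, 25.3]
eef_rot: [[-0.001, 0.537, 0.844], [-0.0, 0.844, -0.537], [-1.0, -0.001, -0.0]]
ft_force: [-0.1, -0.3, 2.0]
gripper_width: 27.5
```

Run:
```python
from h import *
mv((546.7,325,26,57.5))
```

```text
t 5.93 tcp [546.4 325.3  25.3] w 27.5 F [-0.1 -0.3  2. ] yaw 57.5
shift [-0.07 -0.01  0.04] rot [ 0.001 -0.     0.001]
```

Contact (2 N up). Release and lift.

Emit:
{"fn": "play_rows", "kwargs": {"commands": [[[0,0,0],[0,0,0],0],[[0,0,0],[0,0,0],-0.5],[[0,0,0],[0,0,0],-1],[[0,0,0],[0,0,0],-1],[[0,0,0],[0,0,0],-1],[[-1,0,0],[0,0,0],-1],[[-4,0,0],[0,0,0],-1],[[-8,0,0],[0,0,0],-1],[[-11,0,0],[0,0,0],-1],[[-12.5,0,0],[0,0,0],-1]]}}

```text
time_s: 6.77
tcp_pos: [548.8, 326.4, 155.7]
eef_rot: [[0.006, 0.537, 0.844], [0.003, 0.844, -0.537], [-1.0, 0.005, 0.004]]
ft_force: [0.3, 0.0, -0.3]
gripper_width: 87.3
```

Run:
```python
from h import *
mv((567,-248.5,140,-32.5))
```

```text
t 6.77 tcp [548.8 326.4 155.7] w 87.3 F [ 0.3  0.  -0.3] yaw 57.5
shift [  1.43 -47.54  32.39] rot [ 1.571e+00 -1.000e-03 -7.000e-03]
```

Emit:
{"fn": "play_rows", "kwargs": {"commands": [[[0,-1.5,1],[0.06,0,0],-1],[[0,-4,2.7],[0.18,0,0],-1],[[0,-7,4.8],[0.3,0,0],-1],[[0,-10.3,7],[0.42,0,0],-1],[[0,-13.6,9.3],[0.54,0,0],-1],[[0,-17,11.6],[0.66,0,0],-1],[[0,-20.4,13.9],[0.78,0,0],-1],[[0,-23.8,16.2],[0.9,0,0],-1],[[0,-27.2,18.5],[1.02,0,0],-1],[[0,-30.6,20.8],[1.14,0,0],-1],[[0,-34,23.1],[1.26,0,0],-1],[[0,-37,25.2],[1.38,0,0],-1]]}}

```text
time_s: 7.77
tcp_pos: [560.5, -124.6, 151.5]
eef_rot: [[0.001, 0.928, -0.373], [-0.001, -0.373, -0.928], [-1.0, 0.001, 0.0]]
ft_force: [1.1, 0.7, 0.6]
gripper_width: 88.0
```

Run:
```python
from h import *
mv((567,-248.5,120,-32.5),(567,-248.5,26,-32.5))
d=r.get_image("scene"); c=cam(d)
cv2.imwrite("pics/s2.png",d["frame"][:,:,::-1])
for n,p in (("S",(546.7,325,77)),):print(n,proj(c,p))
```

```text
t 7.77 tcp [ 560.5 -124.6  151.5] w 88.0 F [1.1 0.7 0.6] yaw -21.9
shift [ 3.16  5.23 11.25] rot [ 0.185  0.    -0.001]
shift [12.56  5.21 11.24] rot [ 0.185  0.    -0.001]
S [456.95778828 398.75952666]
```

View pics/s2.png

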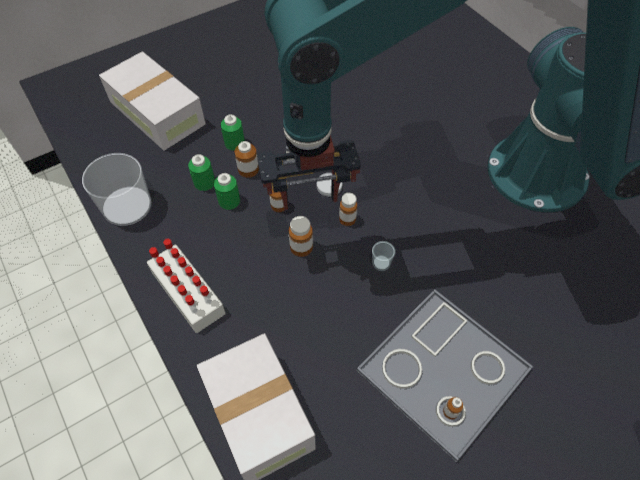

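Emit:
{"fn": "play_rows", "kwargs": {"commands": [[[1,1.5,3],[0.1,0,0],-1],[[2,3,6.5],[0.18,0,0],-1],[[3,4.5,9.5],[0.185,0,0],-1],[[3.2,5.1,11],[0.185,0,0],-1],[[3.2,5.2,11.2],[0.185,0,0],-1],[[3.2,5.2,11.2],[0.185,0,0],-1],[[5,5.2,11.2],[0.185,0,0],-1],[[8,5.2,11.2],[0.185,0,0],-1],[[10.5,5.2,11.2],[0.185,0,0],-1],[[12,5.2,11.2],[0.185,0,0],-1],[[12.5,5.2,11.2],[0.185,0,0],-1],[[12.5,5.2,11.2],[0.185,0,0],-1]]}}

```text
time_s: 8.82
tcp_pos: [567.2, -243.1, 24.9]
eef_rot: [[-0.002, 0.848, -0.531], [0.002, -0.531, -0.848], [-1.0, -0.003, -0.0]]
ft_force: [0.2, 0.9, 0.2]
gripper_width: 87.6
```

Run:
```python
from h import *
mv((567,-248.5,26,-32.5))
```

```text
t 8.82 tcp [ 567.2 -243.1   24.9] w 87.6 F [0.2 0.9 0.2] yaw -32.0
shift [-0.11  0.27  0.47] rot [ 0.008 -0.     0.003]
```

Emit:
{"fn": "play_rows", "kwargs": {"commands": [[[0,0.3,0.4],[0,0,0],-1],[[0,0.3,0.4],[0,0,0],-0.5],[[0,0.3,0.4],[0,0,0],0],[[0,0.3,0.4],[0,0,0],1],[[0,0.3,0.4],[0,0,0],1],[[0,0.3,0.4],[0,0,0],1],[[0,0.3,0.4],[0,0,0],1],[[0,0.3,0.4],[0,0,0],1],[[0,0.3,0.4],[0,0,0],1],[[0,0.3,0.4],[0,0,0],1]], "newtons": 22}}

```text
time_s: 9.65
tcp_pos: [568.2, -250.3, 25.5]
eef_rot: [[-0.0, 0.847, -0.532], [-0.0, -0.532, -0.847], [-1.0, -0.0, 0.0]]
ft_force: [0.4, 0.0, 0.8]
gripper_width: 38.2
```

Run:
```python
from h import *
mv((567,-248.5,26,-32.5),(434.5,300.2,140,-32.5))
```

```text
t 9.65 tcp [ 568.2 -250.3   25.5] w 38.2 F [0.4 0.  0.8] yaw -32.1
shift [-0.05 -0.2  -0.09] rot [0.006 0.    0.   ]
shift [-11.45 -40.61 -39.5 ] rot [0.006 0.    0.   ]
```

Emit:
{"fn": "play_rows", "kwargs": {"commands": [[[-1,0,0],[0,0,0],1],[[-3.5,0,0],[0,0,0],1],[[-7,0,0],[0,0,0],1],[[-10,0,0],[0,0,0],1],[[-11.5,-1,-1],[0,0,0],1],[[-11.5,-3,-3],[0,0,0],1],[[-11.5,-5.5,-5.3],[0,0,0],1],[[-11.5,-8,-7.8],[0,0,0],1],[[-11.5,-10.6,-10.3],[0,0,0],1],[[-11.5,-13.2,-12.8],[0,0,0],1],[[-11.5,-15.8,-15.4],[0,0,0],1],[[-11.5,-18.4,-17.9],[0,0,0],1]]}}

```text
time_s: 10.65
tcp_pos: [507.1, 0.7, 141.2]
eef_rot: [[0.001, 0.846, -0.532], [-0.0, -0.532, -0.846], [-1.0, 0.001, -0.0]]
ft_force: [0.4, 0.5, -0.2]
gripper_width: 37.6
```

Emit:
{"fn": "play_rows", "kwargs": {"commands": [[[0,-2.6,-2.5],[0,0,0],1],[[0,-5.2,-5],[0,0,0],1],[[0,-7.8,-7.6],[0,0,0],1],[[0,-10.4,-10.1],[0,0,0],1],[[0,-13,-12.6],[0,0,0],1],[[0,-15.6,-15.1],[0,0,0],1],[[0,-18,-17.5],[0,0,0],1],[[0,-20,-19.5],[0,0,0],1],[[0,-21.5,-20.9],[0,0,0],1],[[0,-22.1,-21.6],[0,0,0],1],[[0,-22.1,-21.6],[0,0,0],1],[[0,-22.1,-21.6],[0,0,0],1]]}}

```text
time_s: 11.65
tcp_pos: [435.6, 299.3, 140.7]
eef_rot: [[0.0, 0.847, -0.531], [-0.001, -0.531, -0.847], [-1.0, 0.0, 0.0]]
ft_force: [0.5, 0.1, -1.3]
gripper_width: 37.9
```

Run:
```python
from h import *
mv((434.5,300.2,50,-32.5),(434.5,300.2,30.5,-32.5))
```

```text
t 11.65 tcp [435.6 299.3 140.7] w 37.9 F [ 0.5  0.1 -1.3] yaw -32.1
shift [ 9.07 -0.15 -0.03] rot [ 0.007  0.    -0.   ]
shift [11.02 -0.15 -0.03] rot [ 0.007  0.    -0.   ]
```

Emit:
{"fn": "play_rows", "kwargs": {"commands": [[[1,-0.1,0],[0,0,0],1],[[3.5,-0.1,0],[0,0,0],1],[[6,-0.1,0],[0,0,0],1],[[8,-0.1,0],[0,0,0],1],[[9.3,-0.1,0],[0,0,0],1],[[10.2,-0.1,0],[0,0,0],1],[[10.8,-0.1,0],[0,0,0],1],[[11.1,-0.1,0],[0,0,0],1],[[11.1,-0.1,0],[0,0,0],1],[[11.1,-0.1,0],[0,0,0],1]]}}

```text
time_s: 12.48
tcp_pos: [435.4, 299.9, 30.0]
eef_rot: [[0.001, 0.846, -0.533], [0.0, -0.533, -0.846], [-1.0, 0.001, -0.001]]
ft_force: [0.1, -1.1, -0.3]
gripper_width: 37.5
```

Emit:
{"fn": "play_rows", "kwargs": {"commands": [[[0.05,0,0],[0,0,0],0.5],[[0,0,0],[0,0,0],0],[[0,0,0],[0,0,0],-0.5],[[0,0,0],[0,0,0],-1],[[0,0,0],[0,0,0],-1],[[0,0,0],[0,0,0],-1],[[-1,0,0],[0,0,0],-1],[[-4,0,0],[0,0,0],-1],[[-8,0,0],[0,0,0],-1],[[-11,0,0],[0,0,0],-1],[[-12,0,0],[0,0,0],-1],[[-12,0,0],[0,0,0],-1]]}}

```text
time_s: 13.48
tcp_pos: [436.8, 301.3, 152.9]
eef_rot: [[0.006, 0.847, -0.532], [0.003, -0.532, -0.847], [-1.0, 0.003, -0.006]]
ft_force: [0.7, 1.0, -0.0]
gripper_width: 88.0
```

Run:
```python
from h import *
mv((574.5,-380,150,-32.5))
```

```text
t 13.48 tcp [436.8 301.3 152.9] w 88.0 F [ 0.7  1.  -0. ] yaw -32.1
shift [ 0.16 47.9  50.37] rot [ 0.006 -0.006 -0.003]
```

Emit:
{"fn": "play_rows", "kwargs": {"commands": [[[0,1,1.1],[0,0,0],-1],[[0,3,3.2],[0,0,0],-1],[[0,5.7,6],[0,0,0],-1],[[0,8.5,9],[0,0,0],-1],[[0,11.3,11.9],[0,0,0],-1],[[0,14.1,14.8],[0,0,0],-1],[[0,16.9,17.8],[0,0,0],-1],[[0,19.7,20.7],[0,0,0],-1],[[0,22.5,23.7],[0,0,0],-1],[[0,25.3,26.6],[0,0,0],-1],[[0,28.1,29.5],[0,0,0],-1],[[0,30.9,32.5],[0,0,0],-1]]}}

```text
time_s: 14.48
tcp_pos: [522.1, -140.9, 147.6]
eef_rot: [[-0.003, 0.847, -0.532], [0.001, -0.532, -0.847], [-1.0, -0.003, 0.0]]
ft_force: [0.6, -0.4, 0.1]
gripper_width: 88.0
```

Emit:
{"fn": "play_rows", "kwargs": {"commands": [[[0,2.8,3],[0,0,0],-1],[[0,5.6,5.9],[0,0,0],-1],[[0,8.4,8.8],[0,0,0],-1],[[0,11.2,11.7],[0,0,0],-1],[[0,13.6,14.3],[0,0,0],-1],[[0,15.4,16.3],[0,0,0],-1],[[0,16.6,17.5],[0,0,0],-1],[[0,17,17.9],[0,0,0],-1],[[0,17,17.9],[0,0,0],-1],[[0,17,17.9],[0,0,0],-1],[[0,17,17.9],[0,0,0],-1]]}}

```text
time_s: 15.4
tcp_pos: [571.4, -379.5, 148.7]
eef_rot: [[-0.002, 0.847, -0.531], [0.002, -0.531, -0.847], [-1.0, -0.002, -0.001]]
ft_force: [-0.9, -0.5, -0.1]
gripper_width: 88.0
```

Run:
```python
from h import *
mv((574.5,-380,120,-32.5),(574.5,-380,30,-32.5))
d=r.get_image("scene"); c=cam(d)
print("medium pred",proj(c,(434.5,300.2,89)),"large",proj(c,(574.5,-380,94)))
f=d["frame"][:,:,::-1]
A=cv2.resize(f[280:460,350:540],(633,600)); 
a=cv2.resize(f[285:435,400:540],None,fx=2.8,fy=2.8,interpolation=cv2.INTER_CUBIC);b=cv2.resize(f[80:230,170:310],None,fx=2.8,fy=2.8,interpolation=cv2.INTER_CUBIC)
cv2.imwrite("pics/s3.png",np.hstack([a,b]))
```

```text
t 15.4 tcp [ 571.4 -379.5  148.7] w 88.0 F [-0.9 -0.5 -0.1] yaw -32.1
shift [ 2.87  0.29 -0.11] rot [ 0.007 -0.001  0.002]
shift [11.87  0.32 -0.11] rot [ 0.007 -0.001  0.002]
medium pred [497.47487361 350.7355065 ] large [243.61869294 142.48408287]
```

View pics/s3.png

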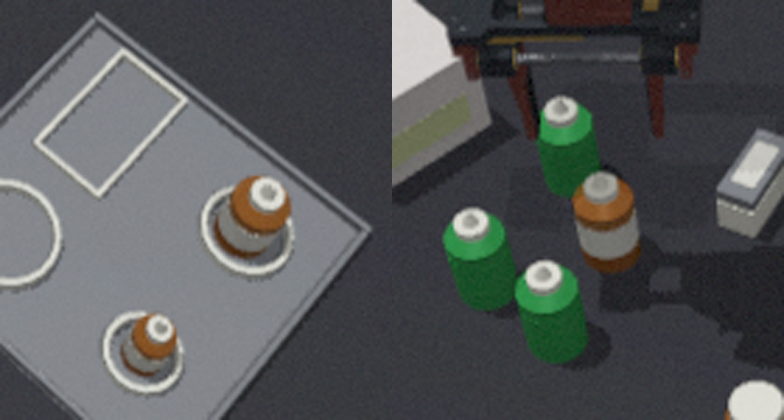

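Emit:
{"fn": "play_rows", "kwargs": {"commands": [[[1,0.3,-0.1],[0,0,0],-1],[[3,0.3,-0.1],[0,0,0],-1],[[5.5,0.3,-0.1],[0,0,0],-1],[[8,0.3,-0.1],[0,0,0],-1],[[10,0.3,-0.1],[0,0,0],-1],[[11.3,0.3,-0.1],[0,0,0],-1],[[11.8,0.3,-0.1],[0,0,0],-1],[[11.8,0.3,-0.1],[0,0,0],-1],[[11.8,0.3,-0.1],[0,0,0],-1],[[11.8,0.3,-0.1],[0,0,0],-1]]}}

```text
time_s: 16.28
tcp_pos: [576.2, -382.8, 33.0]
eef_rot: [[0.002, 0.847, -0.532], [-0.002, -0.532, -0.847], [-1.0, 0.002, 0.0]]
ft_force: [-0.9, 0.4, -0.9]
gripper_width: 87.8
```

Run:
```python
from h import *
mv((574.5,-380,30,-32.5))
d=r.get_image("scene"); c=cam(d)
print("axis tip",proj(c,(574.5,-380,94)),"tcp side",[proj(c,np.array(r.state()["tcp_pos"])+k*np.array([.847,-.53,0])).round(1) for k in(-50,50)])
cv2.imwrite("pics/s4.png",cv2.resize(d["frame"][80:220,170:330,::-1],None,fx=4,fy=4,interpolation=cv2.INTER_CUBIC))
```

```text
t 16.28 tcp [ 576.2 -382.8   33. ] w 87.8 F [-0.9  0.4 -0.9] yaw -32.1
shift [ 0.3  -0.29 -0.15] rot [ 0.006  0.    -0.002]
axis tip [243.61869294 142.48408287] tcp side [array([266.8, 159.7]), array([224.1, 160.3])]
```

View pics/s4.png

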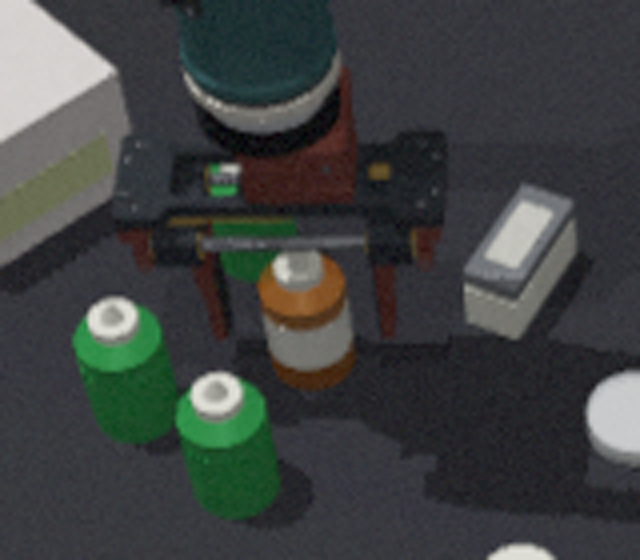

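Emit:
{"fn": "play_rows", "kwargs": {"commands": [[[0.2,-0.1,0],[0,0,0],-0.6],[[0.3,-0.1,0],[0,0,0],-0.3],[[0.3,-0.1,0],[0,0,0],0],[[0.3,-0.1,0],[0,0,0],1],[[0.3,-0.1,0],[0,0,0],1],[[0.3,-0.1,0],[0,0,0],1],[[0.3,-0.1,0],[0,0,0],1],[[0.3,-0.1,0],[0,0,0],1]], "newtons": 30}}

```text
time_s: 17.0
tcp_pos: [574.5, -381.8, 28.6]
eef_rot: [[0.0, 0.847, -0.532], [-0.0, -0.532, -0.847], [-1.0, 0.0, 0.0]]
ft_force: [0.6, -0.7, 0.3]
gripper_width: 49.3
```

Run:
```python
from h import *
mv((574.5,-380,30,-32.5),(571.5,213,150,-32.5))
```

```text
t 17.0 tcp [ 574.5 -381.8   28.6] w 49.3 F [ 0.6 -0.7  0.3] yaw -32.1
shift [-0.14 -0.1  -0.15] rot [ 0.006  0.    -0.   ]
shift [-12.16 -31.9  -50.2 ] rot [ 0.006  0.    -0.   ]
```

Emit:
{"fn": "play_rows", "kwargs": {"commands": [[[-0.8,0,0],[0,0,0],1],[[-3,0,0],[0,0,0],1],[[-6.5,0,0],[0,0,0],1],[[-9.5,0,0],[0,0,0],1],[[-11.5,-0.2,-0.4],[0,0,0],1],[[-12.2,-1,-1.6],[0,0,0],1],[[-12.2,-2.4,-3.8],[0,0,0],1],[[-12.2,-4.2,-6.6],[0,0,0],1],[[-12.2,-6.1,-9.6],[0,0,0],1],[[-12.2,-8,-12.6],[0,0,0],1],[[-12.2,-9.9,-15.6],[0,0,0],1],[[-12.2,-11.8,-18.6],[0,0,0],1]]}}

```text
time_s: 18.0
tcp_pos: [571.7, -158.4, 149.6]
eef_rot: [[-0.002, 0.847, -0.532], [0.001, -0.532, -0.847], [-1.0, -0.002, 0.0]]
ft_force: [0.8, -0.0, -1.0]
gripper_width: 48.9
```

Emit:
{"fn": "play_rows", "kwargs": {"commands": [[[0,-1.9,-3],[0,0,0],1],[[0,-3.8,-6],[0,0,0],1],[[0,-5.7,-9],[0,0,0],1],[[0,-7.6,-12],[0,0,0],1],[[0,-9.5,-15],[0,0,0],1],[[0,-11.4,-18],[0,0,0],1],[[0,-13.3,-21],[0,0,0],1],[[0,-15.2,-24],[0,0,0],1],[[0,-17,-26.8],[0,0,0],1],[[0,-18.5,-29.2],[0,0,0],1],[[0,-19.6,-30.9],[0,0,0],1],[[0,-20.1,-31.6],[0,0,0],1]]}}

```text
time_s: 19.0
tcp_pos: [569.4, 216.3, 149.6]
eef_rot: [[-0.002, 0.848, -0.53], [0.001, -0.53, -0.848], [-1.0, -0.002, 0.001]]
ft_force: [-1.1, 0.7, -1.7]
gripper_width: 49.0
```

Emit:
{"fn": "play_rows", "kwargs": {"commands": [[[0,0,0],[0,0,0],1],[[0,0,0],[0,0,0],1]]}}

```text
time_s: 19.17
tcp_pos: [570.3, 212.8, 149.9]
eef_rot: [[-0.002, 0.847, -0.531], [-0.001, -0.531, -0.847], [-1.0, -0.001, 0.002]]
ft_force: [0.4, -0.1, -0.2]
gripper_width: 49.7
```

Run:
```python
from h import *
mv((571.5,213,33.6,-32.5))
```

```text
t 19.17 tcp [570.3 212.8 149.9] w 49.7 F [ 0.4 -0.1 -0.2] yaw -32.1
shift [11.63  0.1  -0.1 ] rot [0.007 0.002 0.001]
```

Emit:
{"fn": "play_rows", "kwargs": {"commands": [[[1,0.1,-0.1],[0,0,0],1],[[3.5,0.1,-0.1],[0,0,0],1],[[6,0.1,-0.1],[0,0,0],1],[[8.3,0.1,-0.1],[0,0,0],1],[[9.8,0.1,-0.1],[0,0,0],1],[[10.7,0.1,-0.1],[0,0,0],1],[[11.3,0.1,-0.1],[0,0,0],1],[[11.6,0.1,-0.1],[0,0,0],1],[[11.7,0.1,-0.1],[0,0,0],1],[[11.7,0.1,-0.1],[0,0,0],1]]}}

```text
time_s: 20.0
tcp_pos: [573.4, 213.3, 34.1]
eef_rot: [[0.001, 0.847, -0.532], [0.0, -0.532, -0.847], [-1.0, 0.001, -0.001]]
ft_force: [-0.8, 0.7, -2.1]
gripper_width: 49.5
```

Emit:
{"fn": "play_rows", "kwargs": {"commands": [[[0.1,-0.1,0],[0,0,0],1],[[0.1,-0.1,0],[0,0,0],1],[[0.1,-0.1,0],[0,0,0],1]]}}

```text
time_s: 20.25
tcp_pos: [573.1, 214.1, 33.6]
eef_rot: [[0.003, 0.847, -0.532], [0.0, -0.532, -0.847], [-1.0, 0.002, -0.002]]
ft_force: [2.1, -0.7, 3.9]
gripper_width: 49.6
```

Contact. Release and lift.

Emit:
{"fn": "play_rows", "kwargs": {"commands": [[[0,0,0],[0,0,0],0],[[0,0,0],[0,0,0],-0.5],[[0,0,0],[0,0,0],-1],[[0,0,0],[0,0,0],-1],[[0,0,0],[0,0,0],-1],[[-1,0,0],[0,0,0],-1],[[-4,0,0],[0,0,0],-1],[[-8,0,0],[0,0,0],-1],[[-11,0,0],[0,0,0],-1],[[-12,0,0],[0,0,0],-1],[[-12,0,0],[0,0,0],-1]]}}

```text
time_s: 21.17
tcp_pos: [574.2, 214.7, 156.4]
eef_rot: [[0.007, 0.847, -0.532], [0.002, -0.532, -0.847], [-1.0, 0.005, -0.005]]
ft_force: [-0.6, -0.0, -0.4]
gripper_width: 87.7
```

Run:
```python
from h import *
mv((440.5,-364.5,150,-58))
```

```text
t 21.17 tcp [574.2 214.7 156.4] w 87.7 F [-0.6 -0.  -0.4] yaw -32.1
shift [ 0.45 19.49 56.16] rot [ 0.451 -0.006 -0.003]
```

Emit:
{"fn": "play_rows", "kwargs": {"commands": [[[0,0.4,1.2],[0.02,0,0],-1],[[0,1.3,3.8],[0.05,0,0],-1],[[0,2.5,7.2],[0.08,0,0],-1],[[0,3.7,10.8],[0.11,0,0],-1],[[0,5,14.4],[0.14,0,0],-1],[[0,6.3,18],[0.17,0,0],-1],[[0,7.5,21.6],[0.2,0,0],-1],[[0,8.7,25.2],[0.23,0,0],-1],[[0,10,28.8],[0.26,0,0],-1],[[0,11.3,32.4],[0.29,0,0],-1],[[0,12.5,36],[0.32,0,0],-1],[[0,13.7,39.6],[0.35,0,0],-1]]}}

```text
time_s: 22.17
tcp_pos: [473.9, -195.3, 150.2]
eef_rot: [[-0.004, 0.611, -0.792], [0.002, -0.792, -0.611], [-1.0, -0.004, 0.002]]
ft_force: [0.7, -0.7, 0.7]
gripper_width: 87.7
```

Run:
```python
from h import *
mv((440.5,-364.5,150,-58))
```

```text
t 22.17 tcp [ 473.9 -195.3  150.2] w 87.7 F [ 0.7 -0.7  0.7] yaw -52.4
shift [ 0.   11.35 12.98] rot [0.099 0.002 0.004]
```

Emit:
{"fn": "play_rows", "kwargs": {"commands": [[[0,2.2,2.5],[0.03,0,0],-1],[[0,4.6,5.2],[0.06,0,0],-1],[[0,7,8],[0.09,0,0],-1],[[0,9,10.3],[0.1,0,0],-1],[[0,10.5,12],[0.1,0,0],-1],[[0,11.2,12.8],[0.1,0,0],-1],[[0,11.2,12.8],[0.1,0,0],-1],[[0,11.2,12.8],[0.1,0,0],-1],[[0,11.2,12.8],[0.1,0,0],-1]]}}

```text
time_s: 22.92
tcp_pos: [444.0, -359.2, 151.6]
eef_rot: [[-0.002, 0.531, -0.847], [0.002, -0.847, -0.531], [-1.0, -0.003, 0.0]]
ft_force: [0.0, -0.5, -0.7]
gripper_width: 87.9
```

Run:
```python
from h import *
mv((440.5,-364.5,80,-58),(440.5,-364.5,27,-58))
d=r.get_image("scene"); c=cam(d); f=d["frame"][:,:,::-1]
print("large pred",proj(c,(571.5,213,99)))
a=cv2.resize(f[285:435,350:540],None,fx=2.1,fy=2.1,interpolation=cv2.INTER_CUBIC);b=cv2.resize(f[60:210,220:410],None,fx=2.1,fy=2.1,interpolation=cv2.INTER_CUBIC)
cv2.imwrite("pics/s5.png",np.hstack([a,b]))
```

```text
t 22.92 tcp [ 444.  -359.2  151.6] w 87.9 F [ 0.  -0.5 -0.7] yaw -57.9
shift [7.16 0.28 0.58] rot [0.002 0.    0.003]
shift [12.46  0.3   0.58] rot [0.002 0.    0.003]
large pred [406.90590313 349.53465852]
```

View pics/s5.png

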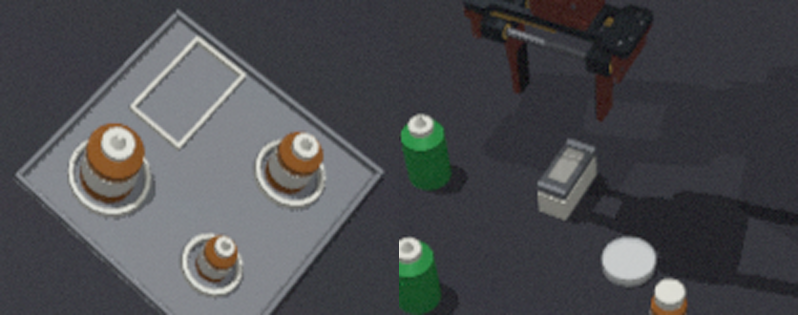

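Emit:
{"fn": "play_rows", "kwargs": {"commands": [[[1,0.2,0.3],[0,0,0],-1],[[3,0.3,0.5],[0,0,0],-1],[[5.5,0.3,0.5],[0,0,0],-1],[[7.5,0.3,0.5],[0,0,0],-1],[[9.5,0.3,0.5],[0,0,0],-1],[[11.3,0.3,0.5],[0,0,0],-1],[[12.2,0.3,0.5],[0,0,0],-1],[[12.5,0.3,0.5],[0,0,0],-1],[[12.5,0.3,0.5],[0,0,0],-1],[[12.5,0.3,0.5],[0,0,0],-1],[[12.5,0.3,0.5],[0,0,0],-1]]}}

```text
time_s: 23.88
tcp_pos: [442.8, -366.9, 28.6]
eef_rot: [[0.001, 0.531, -0.847], [-0.002, -0.847, -0.531], [-1.0, 0.002, -0.0]]
ft_force: [-0.2, -0.3, -0.5]
gripper_width: 87.6
```

Run:
```python
from h import *
mv((440.5,-364.5,27,-58))
d=r.get_image("scene")
cv2.imwrite("pics/s6.png",cv2.resize(d["frame"][90:200,240:370,::-1],None,fx=4,fy=4,interpolation=cv2.INTER_CUBIC))
```

```text
t 23.88 tcp [ 442.8 -366.9   28.6] w 87.6 F [-0.2 -0.3 -0.5] yaw -57.9
shift [ 0.16 -0.33  0.06] rot [ 0.002 -0.    -0.002]
```

View pics/s6.png

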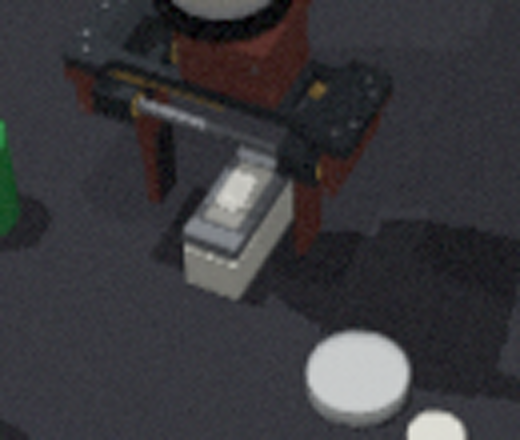

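Box sits between the fingers, aligned with the jaws. Close.

Emit:
{"fn": "play_rows", "kwargs": {"commands": [[[0.1,-0.2,0.1],[0,0,0],-0.5],[[0.1,-0.2,0.1],[0,0,0],-0.2],[[0.1,-0.2,0.1],[0,0,0],0],[[0.1,-0.2,0.1],[0,0,0],0.1],[[0.1,-0.2,0.1],[0,0,0],1],[[0.1,-0.2,0.1],[0,0,0],1],[[0.1,-0.2,0.1],[0,0,0],1],[[0.1,-0.2,0.1],[0,0,0],1],[[0.1,-0.2,0.1],[0,0,0],1],[[0.1,-0.2,0.1],[0,0,0],1]], "newtons": 35}}

```text
time_s: 24.77
tcp_pos: [440.1, -365.2, 26.5]
eef_rot: [[-0.0, 0.531, -0.847], [-0.0, -0.847, -0.531], [-1.0, -0.0, 0.0]]
ft_force: [0.6, -0.5, -0.2]
gripper_width: 35.9
```

Run:
```python
from h import *
mv((459.3,188,150,-77.5))
```

```text
t 24.77 tcp [ 440.1 -365.2   26.5] w 35.9 F [ 0.6 -0.5 -0.2] yaw -57.9
shift [-12.35 -45.86 -31.  ] rot [0.342 0.    0.   ]
```

Emit:
{"fn": "play_rows", "kwargs": {"commands": [[[-0.8,0,0],[0,0,0],1],[[-3,0,0],[0,0,0],1],[[-6.5,0,0],[0,0,0],1],[[-9.5,0,0],[0,0,0],1],[[-11.5,-0.4,-0.3],[0.01,0,0],1],[[-12.3,-1.7,-1.2],[0.03,0,0],1],[[-12.3,-3.9,-2.6],[0.05,0,0],1],[[-12.3,-6.6,-4.5],[0.08,0,0],1],[[-12.3,-9.5,-6.4],[0.1,0,0],1],[[-12.3,-12.4,-8.4],[0.12,0,0],1],[[-12.3,-15.3,-10.3],[0.14,0,0],1],[[-12.3,-18.2,-12.3],[0.16,0,0],1]]}}

```text
time_s: 25.77
tcp_pos: [447.2, -144.1, 150.0]
eef_rot: [[0.0, 0.388, -0.922], [-0.0, -0.922, -0.388], [-1.0, 0.0, -0.0]]
ft_force: [1.3, 0.3, -1.1]
gripper_width: 35.7
```

Run:
```python
from h import *
mv((459.3,188,150,-77.5))
```

```text
t 25.77 tcp [ 447.2 -144.1  150. ] w 35.7 F [ 1.3  0.3 -1.1] yaw -67.2
shift [ -0.   -30.15 -13.99] rot [ 0.18 -0.   -0.  ]
```

Emit:
{"fn": "play_rows", "kwargs": {"commands": [[[0,-3.1,-1.5],[0.02,0,0],1],[[0,-6.2,-2.9],[0.04,0,0],1],[[0,-9.4,-4.4],[0.06,0,0],1],[[0,-12.6,-5.9],[0.08,0,0],1],[[0,-15.8,-7.4],[0.1,0,0],1],[[0,-19,-8.8],[0.12,0,0],1],[[0,-22.2,-10.3],[0.14,0,0],1],[[0,-25.2,-11.7],[0.16,0,0],1],[[0,-27.7,-12.9],[0.18,0,0],1],[[0,-29.5,-13.7],[0.18,0,0],1],[[0,-30.1,-14],[0.18,0,0],1],[[0,-30.1,-14],[0.18,0,0],1]]}}

```text
time_s: 26.77
tcp_pos: [459.5, 187.3, 149.8]
eef_rot: [[0.0, 0.221, -0.975], [0.0, -0.975, -0.221], [-1.0, 0.0, -0.0]]
ft_force: [0.6, 0.1, -1.2]
gripper_width: 35.6
```

Emit:
{"fn": "play_rows", "kwargs": {"commands": [[[0,0,0],[0,0,0],1],[[0,0,0],[0,0,0],1]]}}

```text
time_s: 26.93
tcp_pos: [459.3, 185.0, 149.5]
eef_rot: [[-0.0, 0.217, -0.976], [-0.001, -0.976, -0.217], [-1.0, 0.001, 0.001]]
ft_force: [-0.3, -0.1, -0.4]
gripper_width: 35.9
```

Run:
```python
from h import *
mv((459.3,188,31.5,-77.5))
d=r.get_image("scene"); c=cam(d)
print("large pred",proj(c,(571.5,213,99)),"bay",proj(c,(459.3,188,13)))
cv2.imwrite("pics/s7.png",cv2.resize(d["frame"][270:440,340:540,::-1],None,fx=3.5,fy=3.5,interpolation=cv2.INTER_CUBIC))
```

```text
t 26.93 tcp [459.3 185.  149.5] w 35.9 F [-0.3 -0.1 -0.4] yaw -77.4
shift [11.8  -0.3  -0.07] rot [ 0.001  0.001 -0.001]
large pred [406.90590313 349.53465852] bay [438.63196798 326.69535549]
```

View pics/s7.png

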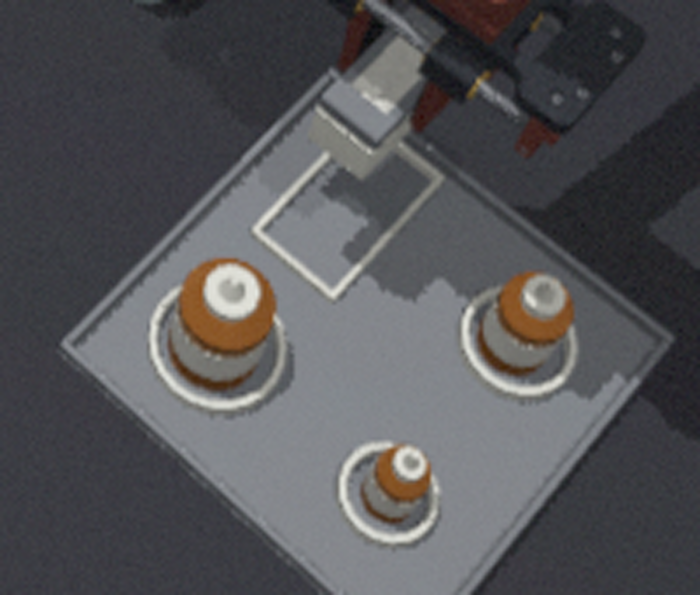

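Emit:
{"fn": "play_rows", "kwargs": {"commands": [[[1,-0.2,0],[0,0,0],1],[[3,-0.2,-0.1],[0,0,0],1],[[5.5,-0.2,-0.1],[0,0,0],1],[[7.8,-0.2,-0.1],[0,0,0],1],[[9.2,-0.2,-0.1],[0,0,0],1],[[9.8,-0.2,-0.1],[0,0,0],1],[[10,-0.2,-0.1],[0,0,0],1],[[10,-0.2,-0.1],[0,0,0],1],[[10,-0.2,-0.1],[0,0,0],1]]}}

```text
time_s: 27.73
tcp_pos: [460.7, 188.2, 50.1]
eef_rot: [[0.001, 0.218, -0.976], [0.0, -0.976, -0.218], [-1.0, 0.0, -0.001]]
ft_force: [0.1, 0.6, -1.1]
gripper_width: 36.0
```

Run:
```python
from h import *
mv((459.3,188,31.5,-77.5))
d=r.get_image("scene"); c=cam(d)
cv2.imwrite("pics/s8.png",cv2.resize(d["frame"][270:400,370:520,::-1],None,fx=4,fy=4,interpolation=cv2.INTER_CUBIC))
```

```text
t 27.73 tcp [460.7 188.2  50.1] w 36.0 F [ 0.1  0.6 -1.1] yaw -77.4
shift [ 1.85 -0.01  0.15] rot [ 0.001 -0.001 -0.   ]
```

View pics/s8.png

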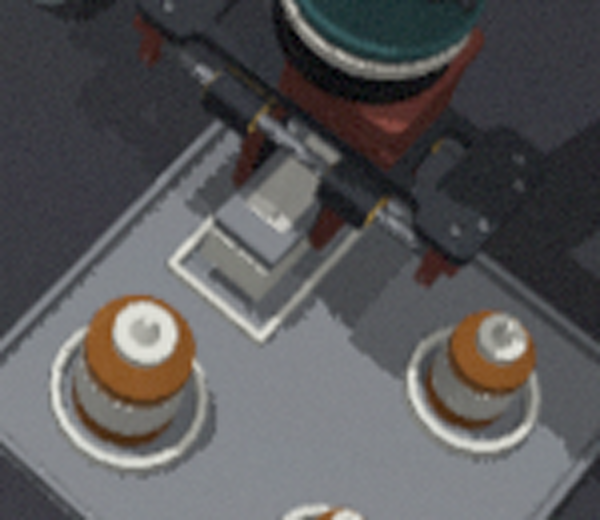

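Emit:
{"fn": "play_rows", "kwargs": {"commands": [[[0.5,0,0],[0,0,0],1],[[1,0,0.1],[0,0,0],1],[[1.4,0,0.1],[0,0,0],1],[[1.7,0,0.1],[0,0,0],1],[[1.9,0,0.1],[0,0,0],1],[[1.9,0,0.1],[0,0,0],1],[[1.9,0,0.1],[0,0,0],1]]}}

```text
time_s: 28.37
tcp_pos: [458.8, 188.0, 31.4]
eef_rot: [[-0.0, 0.218, -0.976], [-0.0, -0.976, -0.218], [-1.0, 0.0, 0.0]]
ft_force: [-3.3, -1.2, 14.3]
gripper_width: 35.8
```

Emit:
{"fn": "play_rows", "kwargs": {"commands": [[[-0.05,0,0],[0,0,0],0],[[-0.05,0,0],[0,0,0],-0.4],[[-0.05,0,0],[0,0,0],-0.8],[[-0.05,0,0],[0,0,0],-0.8],[[-0.05,0,0],[0,0,0],-0.8],[[-1,0,0],[0,0,0],-0.8],[[-4,0,0],[0,0,0],-0.8],[[-8,0,0],[0,0,0],-0.8],[[-12,0,0],[0,0,0],-0.8],[[-14,-1,2],[0,0,0],-0.8],[[-14,-2,4],[0,0,0],-0.8],[[-14,-3,6],[0,0,0],-0.8]]}}

```text
time_s: 29.37
tcp_pos: [394.8, 204.8, 172.9]
eef_rot: [[0.004, 0.217, -0.976], [0.001, -0.976, -0.217], [-1.0, -0.001, -0.005]]
ft_force: [-0.9, 0.2, -1.1]
gripper_width: 79.3
```

Emit:
{"fn": "play_rows", "kwargs": {"commands": [[[0,3.5,0],[0,0,0],-0.8],[[0,7,0],[0,0,0],-0.8],[[0,10.5,0],[0,0,0],-0.8],[[0,14,0],[0,0,0],-0.8],[[0,17.5,0],[0,0,0],-0.8],[[0,21,0],[0,0,0],-0.8],[[0,24.5,0],[0,0,0],-0.8],[[0,28,0],[0,0,0],-0.8],[[0,31,0],[0,0,0],-0.8],[[0,32,0],[0,0,0],-0.8],[[0,32,0],[0,0,0],-0.8],[[0,32,0],[0,0,0],-0.8]]}}

```text
time_s: 30.37
tcp_pos: [463.2, -107.6, 170.6]
eef_rot: [[-0.001, 0.217, -0.976], [0.001, -0.976, -0.217], [-1.0, -0.001, 0.001]]
ft_force: [0.1, 0.8, 0.2]
gripper_width: 79.0
```

Run:
```python
from h import *
a=r.get_image("scene");b=r.get_image("top")
A=cv2.resize(a["frame"][280:460,350:540,::-1],None,fx=3,fy=3,interpolation=cv2.INTER_CUBIC)[:,:400*2]
B=cv2.resize(b["frame"][205:345,115:255,::-1],None,fx=3.857,fy=3.857,interpolation=cv2.INTER_CUBIC)[:540]
cv2.imwrite("pics/f1.png",cv2.resize(B,(560,560))); cv2.imwrite("pics/f2.png",A)
cv2.imwrite("pics/f.png",cv2.resize(np.hstack([A,cv2.resize(B,(540,540))]),(800,390),interpolation=cv2.INTER_AREA))
c=cam(b)
for p in [(571.5,213,99),(434.5,300.2,89),(546.7,325,77),(459.3,188,51)]: print((( proj(c,p)-[115,205]+.5)*3.857-.5).round(1))
```

```text
[309.2 137.6]
[148.4 381. ]
[121.1 184.2]
[364.  341.2]
```

View pics/f.png

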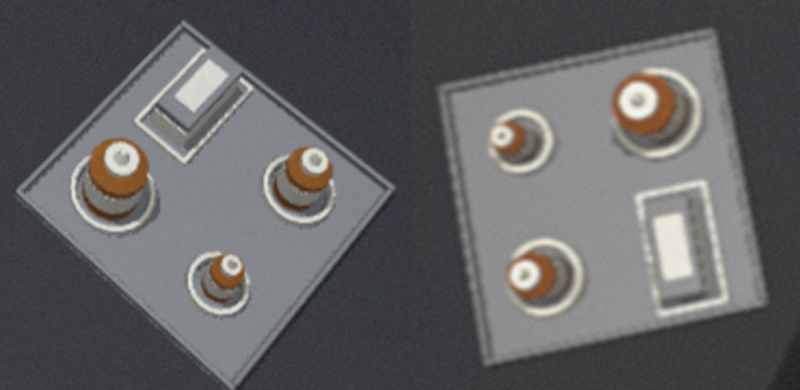

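View pics/f1.png

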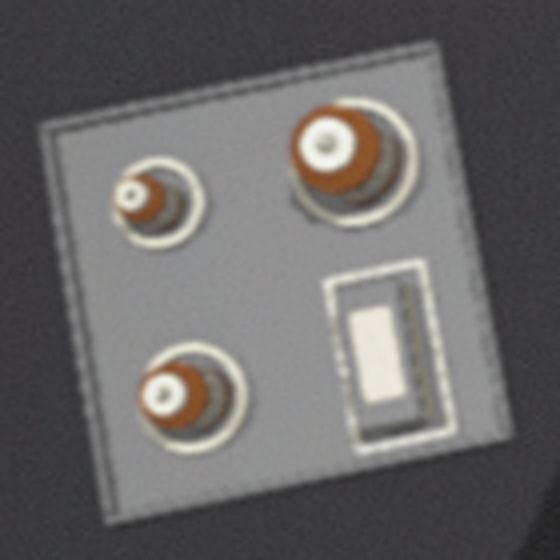

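```bash
python3 -c "
from station import r
print(r.close_job())"
```

```text
the job is handed in; nothing more can be done
None
```

I packed all four items into the caddy and handed the job in at about 30 s of the 106 s allowed. The close call gave no verdict, so success rests on the checks below.

- **Placement:** In the last top and scene pictures, the three dropper bottles stand upright inside the rings of their own size. Their nozzle tips are off the predicted spots by about 3 mm (small), 3.5 mm (large) and 5.5 mm (medium), against a limit of 12 mm. The slide box lies flat in the bay, about 1 mm off.
- **Set down, not dropped:** I lowered each item to its floor height before opening the fingers. The force reading showed contact clearly for the small and large bottles and the box (the box pressed at about 14 N). For the medium bottle it rose only about 1 N.
- **Flat-capped bottles:** The gripper only passed above them. I did not measure them again at the end.
- **Disagreements:** The two cameras differed by 3–7 mm on the bottles and slide box. I went mainly by the top camera, and every grip closed at the expected width. I also viewed 16 pictures, two over the budget of 14.

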